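# Fit the grip sleeve and hold the slide clamp open

## Robot

A 7-joint arm with a two-finger parallel gripper is mounted at the origin on the work surface. World frame = base frame: x ahead of the robot, y to its left, z up, the work surface at z = 0. Lengths are in m, angles in degrees, forces in N, time in s.
With the tool pointing down it reaches from about 0.425 to 0.875 m from the base axis. Payload 4.7 kg.
Tool frame: the origin (TCP) lies at the very end of the fingers, on their centre line; the grasp point (between the pads) lies 19 mm behind it; z points along the fingers, y is the direction in which the jaws open and shut (so a half turn about z gives the same grasp; the last joint's range is limited). The gripper opens to 87 mm and grips with 3 to 60 N. Pads are 19 mm wide; open, the fingers measure 117 mm over their backs; the gripper's body (75 mm by 190 mm) begins 51 mm behind the grasp point.
Start: joints at [-69.265, 18.392, -4.016, 83.108, 1.295, 78.541, -3.26], TCP at [0.222, 0.611, 0.223] pointing down, gripper open.
Joint ranges: [-163.93, 163.93], [-17.29, 119.83], [-79.2, 71.16], [3.27, 140.29], [-89.18, 269.18], [5.43, 117.66], [-154.24, 154.24]. Speed limits (degrees/s): [147.25, 147.25, 180, 180, 180, 180, 180].

## Interface

Orientations are given as [roll, pitch, yaw] about the fixed x, y, z axes, in that order (R = Rz(yaw) Ry(pitch) Rx(roll)).
In Python, from cell import * gives the robot as it stands.
- The arm moves only by the tool drive_tool, never from a script. Its argument "moves" is text: rows parted by semicolons, each of 5 numbers parted by spaces: the shift along the tool's x, y, z in m, then the turn about the tool's z in degrees, then the gripper's target within -1 to 1 (fully open at 1, half-way at 0, shut at -1). In form: x y z yaw fingers; .... A call has exactly 8 rows; each row is the pose to reach, as a shift and turn from the pose commanded when the call began, along the tool's axes at that moment; what a row does not reach only later rows make up. A row lasts 1/10 s, in which the tool goes at most 50 mm and 8.59 degrees, less where a joint would pass 70% of its speed; a pose out of reach is approached as far as the arm can. A call with a gripper value outside its range is refused whole. The fingers move at their own pace and stop on an object; "grip_force" is the grip in N (left out, the last holds). Time passes only in rows, so rows that repeat a pose let the fingers close, or fill a call up. It gives the time, the measured TCP pose, the force and the opening at its end, in the units of the state.
- get_obs(): the state, without advancing time (a new reading comes with each control period).
- read_camera(name): name is "scene" or "top" or "wrist"; returns (picture, depth): 420x560x3 uint8, red, green, blue; 420x560 float32, m along the optical axis (not along the pixel's ray), 0 where there is no reading.
- calibration(name): a dict with "intrinsics" (3x3 intrinsics, pixels), "cam_to_world" (4x4, takes a point from camera to world coordinates); the wrist camera has in their place "T_tool_cam" (4x4, takes a point from camera to tool coordinates, whose origin is the TCP and whose axes are the flange's). Camera axes: x right, y up, looking along -z (the intrinsics and any distortion apply to the point x, -y, -z); pixel columns grow to the right and rows downward; lengths in m; the calibration is good to about 2 mm. A picture is of the moment at which its call begins: read the wrist's pose just before it. calibration takes no time and is no camera call.
- sign_off(): hands the job in, once; it reports no verdict.
Trained networks look in the newest picture that a camera, given by its name, has taken for a name from the list of things; names that differ only in an ending like _2 or _b are one class to them, and where a whole thing is asked for, a point or a joint stands for the part that bears it (a point fixed in the world has none). Each returns a list of dicts, best first, with "conf" (0 to 1); they miss things now and then, are a little off and sometimes report something else, mostly with a low value. They report only what shows in the picture. A call takes as long as a camera call. They do not tell look-alikes from the thing itself.
- search_frame(camera, name): "uv" ([column, row] in pixels, amid what is visible of it).
- pinpoint(camera, name): "uv" ([column, row] in pixels: a listed point, or the origin of a listed thing).
The state is a dict: "time_s": time; "qpos": joint angles; "joint_velocities": joint speeds; "effort": joint torques, N m; "tool_pos": TCP position; "tool_rot": TCP orientation; "force": force on the tool from outside, world axes, zero at the start; "wrist_torque": the same for the moment, N m; "grip_width": finger opening in m.
Only numpy, scipy, OpenCV 4.12 (cv2) and the standard library are available. Lean on these libraries where they do the work, as an engineer would, in place of code of your own. Each camera call takes 0.05 s, during which the arm holds its last target. There are 200 camera calls.

## Task

The microscope's stage is off its stand, and a colleague wants to lift the thick glass slide out of its spring clamp. Of the two grey sleeves standing on the white tray, take the stouter, wide-bored one, which fits the clamp finger's upright pin, and slide it fully down onto the pin while the finger is still at rest; then, by the sleeve, swing the finger away from the glass as far as its stop and finish still holding it there against its spring. Leave the glass, the other sleeve, the dropper bottle, the wipes can and the dish alone.

Things in the scene. Friction and masses are not known exactly. Their poses are not given: they have to be found in the camera images.
- sleeve_wide: the sleeve that fits: the stouter of two grey plastic tubes standing upright on the tray, 28 mm outside diameter, 14 mm bore right through, 40 mm tall, about 30 g; origin at the centre of its underside, z up along the bore
- sleeve_narrow: the sleeve that does not fit: the slim grey tube, 18 mm outside diameter, only an 8 mm bore, 40 mm tall; stands on the same tray about 90 mm from the other, which of the two is nearer changes; origin at the centre of its underside, z up
- tray: fixed white tray 200 (its x) by 130 (its y) mm, floor 4 mm thick, rim 12 mm high; origin at the centre of its underside, on the bench; the sleeves stand on its floor along its x axis
- stage: fixed black microscope stage plate, 160 (its x) by 230 (its y) mm, top face 25 mm above the bench; origin at the centre of its underside; jaws and glass stand at most 5 mm above the top face, the finger's hub 17 mm
- pivot (a point): point on the vertical hinge axis of the clamp finger, at the height of pin_foot; 75 mm from the pin axis
- pin_foot (a point): where the sleeve must seat: the centre of the round shoulder (20 mm diameter, 36 mm above the bench) at the foot of the upright steel pin near the free end of the finger. The pin is 10 mm in diameter and stands 35 mm above this point, its top 6 mm tapered to 3 mm across. Moves with the finger; its frame has z up and x pointing from pin to pivot
- finger (a joint): angle of the spring finger, rad: 0 at rest beside the glass (the spring, already preloaded, holds it there), growing counter-clockwise seen from above as it swings away from the glass, hard stop at 1.0. The spring needs about 2 N sideways at the pin to start and about 6.5 N to hold at the stop; it snaps back when let go
- slide: thick glass slide 35 by 75 by 4 mm lying loose on the stage beside the finger's nose; origin at the centre of its underside; not to be disturbed
- dropper: white dropper bottle, 34 mm diameter, 85 mm tall, standing on the bench beyond; origin at the centre of its underside; bystander
- wipes: white can, 70 mm diameter, 110 mm tall, standing on the bench; origin at the centre of its underside; bystander
- dish: shallow glass dish, 90 mm across, 18 mm tall, on the bench; origin at the centre of its underside; bystander
There are look-alikes about, which are no part of the job. Leave any pink look-alike of the sleeve_wide alone.

How it is judged (in metres and radians):
On the way:
1. the wide-bored sleeve is slid fully down onto the pin while the finger is still at rest (horizontal distance between sleeve_wide and pin_foot below 0.006 m and z of sleeve_wide in the frame of pin_foot below 0.005 m and angle between sleeve_wide's own z axis and vertical below 0.2 rad and value of joint finger below 0.25 rad), for 0.2 s.
At the end, for the whole second after the job is handed in: Still holding: finger above 0.95 rad (stop at 1.0), held only through the wide sleeve, which is upright (0.2 rad), within 7 mm of the shoulder and 6 mm of the pin axis; over 2 N gripper on sleeve and sleeve on pin; arm on finger under 1 N. Glass moved under 12 mm, narrow sleeve under 25 mm (value of joint finger above 0.95 rad and horizontal distance between sleeve_wide and pin_foot below 0.006 m and z of sleeve_wide in the frame of pin_foot below 0.007 m and angle between sleeve_wide's own z axis and vertical below 0.2 rad and contact force between sleeve_wide and finger above 2 N and contact force between the fingers and sleeve_wide above 2 N and contact force between the arm and finger below 1 N and distance of slide from where it was at the start of the episode below 0.012 m and distance of sleeve_narrow from where it was at the start of the episode below 0.025 m); the arm keeps its last pose, push and grip.
It fails at once if the glass slide is disturbed (moved over 12 mm) (distance of slide from where it was at the start of the episode above 0.012 m).
It fails at once if the narrow sleeve is disturbed (moved over 25 mm) (distance of sleeve_narrow from where it was at the start of the episode above 0.025 m).
It fails at once if a bystander is pushed away or knocked over (moved over 30 mm or tipped over 0.5 rad) (distance of any of dropper, wipes, dish from where it was at the start of the episode above 0.03 m or angle between any of dropper, wipes's own z axis and vertical above 0.5 rad).
It also fails if it takes over 45 s, if anything falls off the work surface, if the arm or the gripper's body presses on something with over 40 N, if the wrist force passes 120 N, or if a joint passes its speed limit or range.

## Working session

There is one attempt and no reset: what is moved stays moved. The work goes in short steps, Python scripts to look and compute and a tool call to move; the robot and the scene stay as the last step left them, time stands still between calls to the robot, and variables do not carry over. Pictures are saved under pics/ and viewed, about 8 in all and at most 12, crops included, and the job is handed in when it is done.

Besides the shell and the picture viewer there is one more tool, called after "Emit:" by a JSON object that holds its "fn" and its "kwargs". drive_tool: Moves the arm, as the interface text tells. Its arguments: {"type":"object","properties":{"moves":{"type":"string"},"grip_force":{"type":"number"}},"required":["moves"]}

```bash
mkdir -p pics; ls; cat > h.py <<'E'
from cell import *
import numpy as np, cv2
from scipy.spatial.transform import Rotation as R
def toolT():
    o=get_obs(); T=np.eye(4); T[:3,3]=o["tool_pos"]; T[:3,:3]=R.from_euler("xyz",o["tool_rot"],degrees=True).as_matrix(); return T
def cam(name):
    c=calibration(name); K=np.array(c["intrinsics"])
    M=np.array(c["cam_to_world"]) if "cam_to_world" in c else toolT()@np.array(c["T_tool_cam"])
    return K,M
def unp(K,M,uv,d=None,z=None):
    r=np.array([(uv[0]-K[0,2])/K[0,0],-(uv[1]-K[1,2])/K[1,1],-1.0])
    w=M[:3,:3]@r
    if d is None: d=(z-M[2,3])/w[2]
    return M[:3,3]+w*d
def cloud(K,M,dep):
    v,u=np.mgrid[:dep.shape[0],:dep.shape[1]]
    r=np.stack([(u-K[0,2])/K[0,0],-(v-K[1,2])/K[1,1],-np.ones(u.shape)],-1)*dep[...,None]
    return r@M[:3,:3].T+M[:3,3]
def save(n,im): cv2.imwrite("pics/"+n,cv2.cvtColor(im,cv2.COLOR_RGB2BGR))
E
python3 - <<'E'
from h import *
o=get_obs(); print(o); print(calibration("top").keys())
for c in ["scene","top"]:
    K,M=cam(c); im,d=read_camera(c); save(c+"0.png",im); print(c,K.tolist(),M.round(3).tolist())
    for n in ["sleeve_wide","sleeve_narrow","pin_foot","pivot","tray","stage","slide","dropper","wipes","dish"]:
        print(n,[(np.round(r["uv"]).tolist(),round(r["conf"],2),unp(K,M,r["uv"],z={"pin_foot":.036,"pivot":.036,"slide":.025}.get(n,.004 if "sl" in n else 0)).round(3).tolist()) for r in pinpoint(c,n)[:4]])
E
```

```text
pics
{'time_s': 0.0, 'qpos': array([-69.2648935 ,  18.43953294,  -4.01539204,  83.17501561,
         1.29536404,  78.54232547,  -3.25827615]), 'joint_velocities': array([-0.09272657, -0.04800992,  0.00488576,  0.14463549, -0.00764044,
       -0.00876726, -0.04080461]), 'effort': array([ 1.13507388e-04, -4.91283917e+01, -4.03621774e-01, -3.12523842e+01,
       -6.37484458e-02,  4.39285592e-02,  1.85033882e-04]), 'tool_pos': array([0.22139672, 0.61053148, 0.22145516]), 'tool_rot': array([-1.79888392e+02,  6.24683418e-03,  1.60076316e+02]), 'force': array([-0.63724334, -0.39565388, -0.2831166 ]), 'wrist_torque': array([-0.01108045,  0.00716481,  0.01780356]), 'grip_width': 0.08716825468492846}
dict_keys(['intrinsics', 'cam_to_world'])
scene [[383.5217933520622, 0.0, 279.2896516975542], [0.0, 383.5217933520622, 211.91327604784823], [0.0, 0.0, 1.0]] [[0.483, -0.6, 0.638, 1.308], [0.876, 0.333, -0.349, -0.331], [-0.004, 0.728, 0.686, 0.84], [0.0, 0.0, 0.0, 1.0]]
sleeve_wide [([151.0, 308.0], 0.6, [0.682, -0.358, 0.004]), ([172.0, 263.0], 0.48, [0.566, -0.267, 0.004])]
sleeve_narrow [([154.
[... 962 characters left out ...]
in_foot [([238.0, 231.0], 0.76, [0.546, 0.152, 0.036])]
pivot [([243.0, 205.0], 0.91, [0.621, 0.139, 0.036]), ([243.0, 233.0], 0.46, [0.539, 0.139, 0.036]), ([383.0, 224.0], 0.22, [0.56, -0.258, 0.036])]
tray [([383.0, 243.0], 0.88, [0.509, -0.265, 0.0]), ([241.0, 229.0], 0.44, [0.556, 0.148, 0.0])]
stage [([236.0, 224.0], 0.85, [0.574, 0.163, 0.0])]
slide [([210.0, 229.0], 0.58, [0.554, 0.232, 0.025])]
dropper [([304.0, 164.0], 0.66, [0.753, -0.044, 0.0]), ([390.0, 259.0], 0.64, [0.461, -0.281, 0.0])]
wipes [([359.0, 162.0], 0.6, [0.757, -0.21, 0.0]), ([211.0, 227.0], 0.41, [0.563, 0.234, 0.0])]
dish [([132.0, 202.0], 0.69, [0.641, 0.465, 0.0]), ([391.0, 260.0], 0.51, [0.459, -0.285, 0.0])]
```

```bash
python3 -c "
import cv2
a=cv2.imread('pics/scene0.png');b=cv2.imread('pics/top0.png')
print(a.shape,b.shape)"
```

```text
(420, 560, 3) (420, 560, 3)
```

View pics/scene0.png

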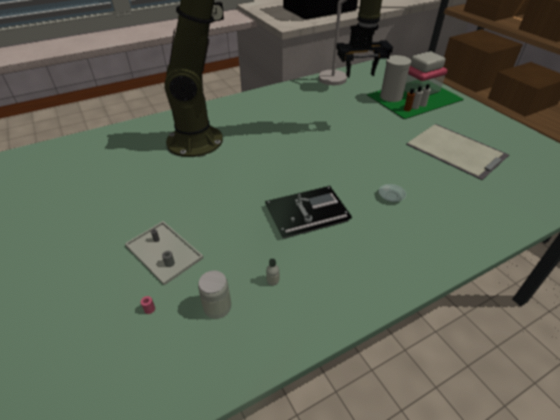

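View pics/top0.png

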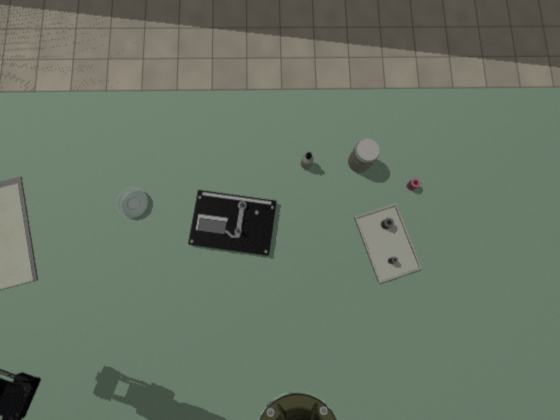

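Scene and top views show these possible sleeves in the top image: stout grey at (388,223), slim grey at (393,259), and a pink look-alike off the tray at (415,184). I choose the stout grey one. The pin is at about (238,231), the hub at (243,205), and the glass at (211,227), on the +y side of the finger.

```bash
python3 - <<'E'
from h import *
im,d=read_camera("top"); K,M=cam("top")
P=cloud(K,M,d)
for nm,(u,v) in dict(wide=(388,223),narrow=(393,259),pink=(415,184)).items():
    s=P[v-14:v+14,u-14:u+14].reshape(-1,3); t=s[(s[:,2]>.034)&(s[:,2]<.055)]
    print(nm,len(t),t.mean(0).round(3),np.ptp(t,0).round(3))
c=np.hstack([cv2.resize(im[165:285,345:435],(450,600),interpolation=2),cv2.resize(im[185:260,185:280],(350,276),interpolation=2)[:276].copy() if 0 else cv2.copyMakeBorder(cv2.resize(im[185:260,185:280],(350,276)),0,324,0,0,cv2.BORDER_CONSTANT)])
save("crop.png",c)
E
```

```text
wide 67 [ 0.562 -0.271  0.042] [0.026 0.027 0.016]
narrow 32 [ 0.457 -0.28   0.041] [0.016 0.018 0.013]
pink 57 [ 0.677 -0.359  0.038] [0.025 0.027 0.008]
```

View pics/crop.png

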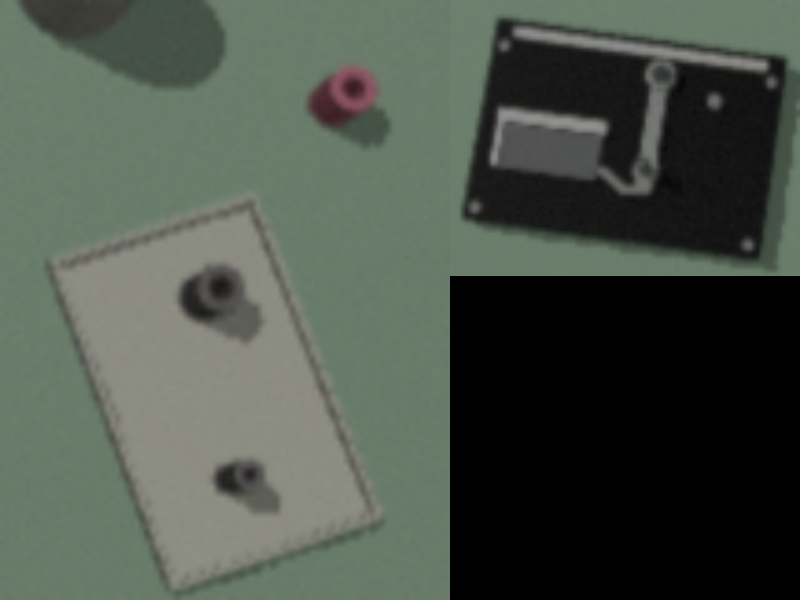

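Emit:
{"fn": "drive_tool", "kwargs": {"moves": "-0.05 -0.03 0 3 0.3;-0.09 -0.06 0 6 0.3;-0.13 -0.09 0 9 0.3;-0.18 -0.11 0 12 0.3;-0.22 -0.14 0 15 0.3;-0.26 -0.16 0 18 0.3;-0.30 -0.19 0 20 0.3;-0.34 -0.21 0 20 0.3", "grip_force": 40}}

```text
time_s: 1.95
tool_pos: [0.4697, 0.2965, 0.223]
tool_rot: [180.0, -0.0, 140.0]
force: [0.4, 1.2, 0.1]
grip_width: 0.0569
```

The crop shows the stout grey sleeve at crop (220,285), the slim one at (245,475) and pink outside the tray at (350,90). The choice stands. In the inset the finger runs from hub (660,75) to pin (645,170), with its nose towards the glass.

```bash
python3 - <<'E'
from h import *
c=calibration("wrist"); print(np.round(c["T_tool_cam"],3).tolist(),np.round(c["intrinsics"],1).tolist())
K,M=cam("wrist"); im,d=read_camera("wrist"); save("w0.png",im)
for n,z in [("pin_foot",.036),("pivot",.036)]:
    print(n,[(np.round(r["uv"]).tolist(),round(r["conf"],2),unp(K,M,r["uv"],z=z).round(4).tolist()) for r in pinpoint("wrist",n)[:4]])
E
```

```text
[[0.001, 0.953, 0.304, 0.085], [1.0, -0.001, -0.001, 0.001], [-0.0, 0.304, -0.953, -0.162], [0.0, 0.0, 0.0, 1.0]] [[293.3, 0.0, 281.1], [0.0, 293.3, 209.3], [0.0, 0.0, 1.0]]
pin_foot [([239.0, 296.0], 0.88, [0.5498, 0.1557, 0.036])]
pivot [([268.0, 335.0], 0.66, [0.625, 0.1443, 0.036])]
```

Emit:
{"fn": "drive_tool", "kwargs": {"moves": "-0.04 -0.02 0 -8 0;-0.08 -0.04 0 -16 0;-0.12 -0.055 0 -24 0;-0.134 -0.066 0 -32 0;-0.134 -0.066 0 -40 0;-0.134 -0.066 0 -40 0;-0.134 -0.066 0 -40 0;-0.134 -0.066 0 -40 0"}}

```text
time_s: 2.9
tool_pos: [0.529, 0.1633, 0.2225]
tool_rot: [180.0, -0.0, -179.9]
force: [-0.2, -0.4, -0.1]
grip_width: 0.0435
```

```bash
python3 - <<'E'
from h import *
print(get_obs()["tool_pos"],get_obs()["tool_rot"])
K,M=cam("wrist"); im,d=read_camera("wrist"); save("w1.png",im)
for n,z in [("pin_foot",.036),("pivot",.036)]:
    print(n,[(np.round(r["uv"]).tolist(),round(r["conf"],2),unp(K,M,r["uv"],z=z).round(4).tolist()) for r in pinpoint("wrist",n)[:4]])
P=cloud(K,M,d)
q=P.reshape(-1,3); q=q[(np.hypot(q[:,0]-.548,q[:,1]-.155)<.02)&(q[:,2]>.046)&(q[:,2]<.09)]
print(len(q),q.round(4)[::max(1,len(q)//25)])
E
```

```text
[0.52899636 0.16328861 0.22254142] [ 1.79976989e+02 -6.33907414e-03 -1.79920449e+02]
pin_foot [([271.0, 204.0], 0.96, [0.5493, 0.1521, 0.036])]
pivot [([267.0, 257.0], 0.74, [0.6221, 0.1462, 0.036])]
95 [[0.5438 0.1526 0.0467]
 [0.5443 0.1515 0.0493]
 [0.5437 0.1551 0.051 ]
 [0.5449 0.1504 0.0513]
 [0.5435 0.154  0.056 ]
 [0.5449 0.1575 0.0513]
 [0.5443 0.1518 0.0573]
 [0.544  0.1553 0.0581]
 [0.5468 0.1586 0.0491]
 [0.5436 0.1531 0.0634]
 [0.5443 0.1565 0.0611]
 [0.5473 0.1493 0.0554]
 [0.5441 0.1532 0.0659]
 [0.5446 0.1566 0.0643]
 [0.5467 0.1496 0.0615]
 [0.5451 0.1532 0.0665]
 [0.5451 0.1566 0.0665]
 [0.5469 0.1497 0.0646]
 [0.5455 0.1533 0.069 ]
 [0.5462 0.1566 0.0668]
 [0.5477 0.1497 0.0659]
 [0.5464 0.1533 0.0699]
 [0.5471 0.1566 0.0675]
 [0.5488 0.1497 0.066 ]
 [0.5475 0.1533 0.07  ]
 [0.5476 0.1567 0.0697]
 [0.5494 0.1509 0.0679]
 [0.5485 0.1544 0.0705]
 [0.5497 0.1577 0.0669]
 [0.5499 0.1533 0.07  ]
 [0.5509 0.1566 0.0669]
 [0.5523 0.1543 0.0662]]
```

View pics/w1.png

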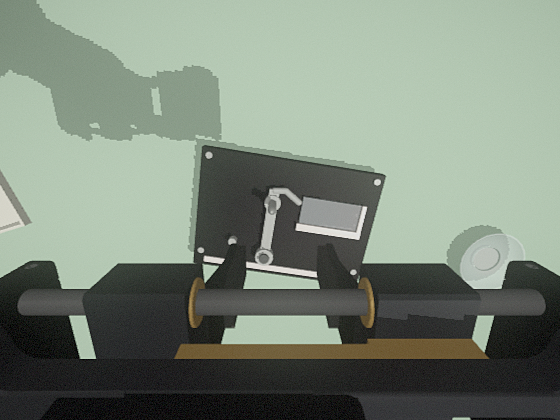

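The wrist picture shows the pin at (271,203), hub at (265,257), glass at (332,213) and a stop peg at (233,240). Depth puts the pin axis at about (0.549, 0.1535), with its top at 0.070, as it should be.

Emit:
{"fn": "drive_tool", "kwargs": {"moves": "0 -0.05 0 0 0.3;0 -0.1 0 0 0.3;0 -0.15 0 0 0.3;-0.005 -0.2 0 0 0.3;-0.01 -0.25 0 0 0.3;-0.016 -0.3 0 0 0.3;-0.016 -0.35 0 0 0.3;-0.016 -0.4 0 0 0.3"}}

```text
time_s: 3.85
tool_pos: [0.5461, -0.2388, 0.2228]
tool_rot: [180.0, 0.0, -179.9]
force: [0.9, 0.2, -0.4]
grip_width: 0.0568
```

Emit:
{"fn": "drive_tool", "kwargs": {"moves": "0 -0.032 0.04 0 0.3;0 -0.032 0.06 0 0.3;0 -0.032 0.06 0 0.3;0 -0.032 0.06 0 0.3;0 -0.032 0.06 0 0.3;0 -0.032 0.06 0 0.3;0 -0.032 0.06 0 0.3;0 -0.032 0.06 0 0.3"}}

```text
time_s: 4.65
tool_pos: [0.5465, -0.269, 0.1633]
tool_rot: [-180.0, 0.1, -179.9]
force: [0.8, -0.5, -0.1]
grip_width: 0.0564
```

```bash
python3 - <<'E'
from h import *
o=get_obs(); print(o["tool_pos"],o["tool_rot"],o["qpos"].round(1),o["time_s"])
K,M=cam("wrist"); im,d=read_camera("wrist"); save("w2.png",im)
print([(np.round(r["uv"]).tolist(),round(r["conf"],2),unp(K,M,r["uv"],z=.004).round(4).tolist()) for r in pinpoint("wrist","sleeve_wide")[:4]])
P=cloud(K,M,d).reshape(-1,3)
q=P[(np.hypot(P[:,0]-.562,P[:,1]+.271)<.03)&(P[:,2]>.039)&(P[:,2]<.049)]
print(len(q),q.mean(0),q.min(0),q.max(0),cv2.minEnclosingCircle(q[:,:2].astype(np.float32)))
E
```

```text
[ 0.54652099 -0.26899469  0.16329651] [-1.79995312e+02  7.43341241e-02 -1.79881144e+02] [ -5.7  17.3  35.6  95.  -10.6  71.1 122.2] 4.65
[]
436 [ 0.56274186 -0.27296712  0.04305451] [ 0.55000299 -0.28632572  0.03901229] [ 0.576586   -0.25960173  0.04504555] ((0.5632836222648621, -0.2730713486671448), 0.013899462297558784)
```

View pics/w2.png

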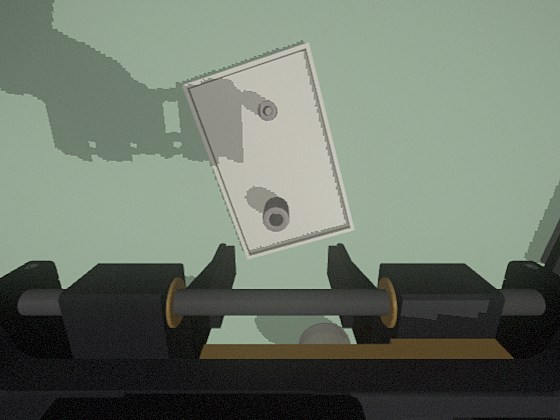

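The wrist picture shows the stout sleeve at (276,215) and the slim one at (268,110). Depth gives the wide rim centred at (0.563, -0.273), radius 13.9 mm, z 0.044, which matches.

Emit:
{"fn": "drive_tool", "kwargs": {"moves": "-0.0167 -0.004 0.03 0 0.3;-0.0167 -0.004 0.07 0 0.3;-0.0167 -0.004 0.1 0 0.3;-0.0167 -0.004 0.12 0 0.3;-0.0167 -0.004 0.135 0 0.3;-0.0167 -0.004 0.145 0 0.3;-0.0167 -0.004 0.15 0 0.3;-0.0167 -0.004 0.15 0 0.3"}}

```text
time_s: 5.55
tool_pos: [0.5628, -0.2733, 0.0126]
tool_rot: [180.0, 0.0, -179.9]
force: [0.9, -0.3, -0.5]
grip_width: 0.0561
```

Emit:
{"fn": "drive_tool", "kwargs": {"moves": "0 0 0 0 -1;0 0 0 0 -1;0 0 0 0 -1;0 0 0 0 -1;0 0 0 0 -1;0 0 0 0 -1;0 0 0 0 -1;0 0 0 0 -1", "grip_force": 40}}

```text
time_s: 6.35
tool_pos: [0.5629, -0.2733, 0.0129]
tool_rot: [180.0, 0.0, -179.9]
force: [-1.2, -0.4, 3.1]
grip_width: 0.0265
```

Emit:
{"fn": "drive_tool", "kwargs": {"moves": "0 0 -0.02 0 -1;0 0 -0.05 0 -1;0 0 -0.09 0 -1;0 0 -0.12 0 -1;0 0.03 -0.12 0 -1;0 0.07 -0.12 0 -1;0 0.12 -0.12 0 -1;0.005 0.165 -0.12 0 -1"}}

```text
time_s: 7.15
tool_pos: [0.5575, -0.106, 0.1323]
tool_rot: [180.0, 0.0, -179.9]
force: [1.1, 0.2, -0.0]
grip_width: 0.0264
```

Emit:
{"fn": "drive_tool", "kwargs": {"moves": "0 0.045 0 0 -1;0 0.09 0 0 -1;0 0.14 0 0 -1;0.005 0.18 0 0 -1;0.009 0.22 0 0 -1;0.009 0.245 0 0 -1;0.009 0.262 0 0 -1;0.009 0.262 0 0 -1"}}

```text
time_s: 7.95
tool_pos: [0.5477, 0.1563, 0.1322]
tool_rot: [180.0, -0.0, -179.7]
force: [-0.0, 0.3, 0.1]
grip_width: 0.0268
```

```bash
python3 - <<'E'
from h import *
o=get_obs(); print(o["tool_pos"],o["tool_rot"],o["grip_width"],o["force"],o["time_s"])
K,M=cam("wrist"); im,d=read_camera("wrist"); save("w3.png",im)
P=cloud(K,M,d).reshape(-1,3); t=o["tool_pos"]
q=P[(np.hypot(P[:,0]-t[0],P[:,1]-t[1])<.025)&(P[:,2]>t[2]+.022)&(P[:,2]<t[2]+.04)]
print(len(q),q.min(0)-t,q.max(0)-t)
q=P[(np.hypot(P[:,0]-.549,P[:,1]-.1535)<.02)&(P[:,2]>.046)&(P[:,2]<.08)]
print(len(q),len(q) and (q.min(0),q.max(0)))
E
```

```text
[0.54774868 0.15627189 0.13219716] [ 1.79968342e+02 -2.49182367e-02 -1.79702489e+02] 0.026801352947177726 [-0.02343943  0.29444295  0.14709779] 7.95
1906 [-0.01392931 -0.02267596  0.02201242] [0.00598929 0.022674   0.03999641]
177 (array([0.54333497, 0.14892533, 0.04638221]), array([0.55272694, 0.1583062 , 0.07192642]))
```

View pics/w3.png

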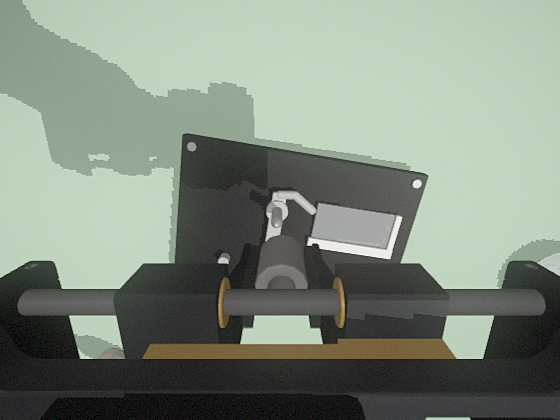

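The held sleeve is upright at (282,265), above the pin at (277,212), and depth shows its axis on the TCP. Correct by -1 mm in x and -2.7 mm in y, then lower.

Emit:
{"fn": "drive_tool", "kwargs": {"moves": "-0.0008 -0.0027 0.02 0 -1;-0.0008 -0.0027 0.04 0 -1;-0.0008 -0.0027 0.045 0 -1;-0.0008 -0.0027 0.045 0 -1;-0.0008 -0.0027 0.05 0 -1;-0.0008 -0.0027 0.055 0 -1;-0.0008 -0.0027 0.06 0 -1;-0.0008 -0.0027 0.06 0 -1"}}

```text
time_s: 8.8
tool_pos: [0.5485, 0.1509, 0.072]
tool_rot: [-180.0, -0.1, -179.9]
force: [-0.5, -0.3, -0.6]
grip_width: 0.0262
```

Emit:
{"fn": "drive_tool", "kwargs": {"moves": "0 0.0026 0 0 -1;0 0.0026 0.005 0 -1;0 0.0026 0.01 0 -1;0 0.0026 0.015 0 -1;0 0.0026 0.02 0 -1;0 0.0026 0.024 0 -1;0 0.0026 0.026 0 -1;0 0.0026 0.026 0 -1"}}

```text
time_s: 9.6
tool_pos: [0.5488, 0.1535, 0.0462]
tool_rot: [-180.0, -0.0, -179.9]
force: [0.5, 0.4, -0.9]
grip_width: 0.0264
```

Emit:
{"fn": "drive_tool", "kwargs": {"moves": "0 0 0.001 0 -1;0 0 0.002 0 -1;0 0 0.003 0 -1;0 0 0.003 0 -1;0 0 0.003 0 -1;0 0 0.003 0 -1;0 0 0.003 0 -1;0 0 0.003 0 -1"}}

```text
time_s: 10.4
tool_pos: [0.5493, 0.1537, 0.0447]
tool_rot: [180.0, 0.0, -179.9]
force: [-2.0, -1.1, 5.2]
grip_width: 0.0264
```

The sleeve is seated: the TCP is at 0.0447 as predicted, with 5 N upward. Ease the press by 1 mm and swing along the arc.

Emit:
{"fn": "drive_tool", "kwargs": {"moves": "0 0 -0.001 0 -1;0 -0.0094 -0.001 0 -1;0 -0.0187 -0.001 0 -1;-0.0023 -0.0278 -0.001 0 -1;-0.0054 -0.0367 -0.001 0 -1;-0.0095 -0.0451 -0.001 0 -1;-0.0147 -0.0529 -0.001 0 -1;-0.0147 -0.0529 -0.001 0 -1"}}

```text
time_s: 11.2
tool_pos: [0.5609, 0.0986, 0.0446]
tool_rot: [-180.0, -0.4, 180.0]
force: [-9.2, 0.1, 10.1]
grip_width: 0.0266
```

Emit:
{"fn": "drive_tool", "kwargs": {"moves": "0.0016 -0.0012 -0.001 0 -1;0 -0.004 -0.001 0 -1;-0.003 -0.007 -0.001 0 -1;-0.006 -0.01 -0.001 0 -1;-0.009 -0.0125 -0.001 0 -1;-0.0117 -0.015 -0.001 0 -1;-0.0117 -0.015 -0.001 0 -1;-0.0117 -0.015 -0.001 0 -1"}}

```text
time_s: 12.0
tool_pos: [0.5721, 0.0849, 0.0447]
tool_rot: [-180.0, -0.4, -180.0]
force: [-7.8, 0.0, 4.6]
grip_width: 0.0267
```

```bash
python3 - <<'E'
from h import *
for i in range(1):
    im,d=read_camera("wrist"); save("w4.png",im)
    o=get_obs(); print(o["tool_pos"],o["tool_rot"],o["force"],o["wrist_torque"],o["time_s"])
K,M=cam("wrist"); t=o["tool_pos"]; P=cloud(K,M,d).reshape(-1,3)
q=P[(abs(P[:,1]-t[1])<.006)&(abs(P[:,0]-t[0]+.013)<.008)&(P[:,2]<t[2]+.04)&(P[:,2]>.03)]
h=np.round(q[:,2],3)
for z in np.unique(np.round(q[:,2]/.004)*.004): print(round(z,3),q[abs(q[:,2]-z)<.002][:,0].min()-t[0])
print([(np.round(r["uv"]).tolist(),round(r["conf"],2),unp(K,M,r["uv"],z=.036).round(4).tolist()) for n in("pin_foot","pivot") for r in pinpoint("wrist",n)[:2]])
E
```

```text
[0.57207559 0.08499835 0.04475314] [-179.99567643   -0.41034661 -179.95032884] [-8.00315865  1.68821196  5.25198543] [ 0.20990012  1.6838959  -0.02691994] 12.05
0.032 -0.020999003803506056
0.036 -0.02096912229293968
0.04 -0.013550002226977775
0.044 -0.013841776658466087
0.048 -0.01382278804552095
0.052 -0.01396669644353321
0.056 -0.013631231553668965
0.06 -0.013605743150842509
0.064 -0.01343681847956324
0.068 -0.013856554274160326
0.072 -0.013383113753007603
0.076 -0.013360395885971932
[]
```

View pics/w4.png

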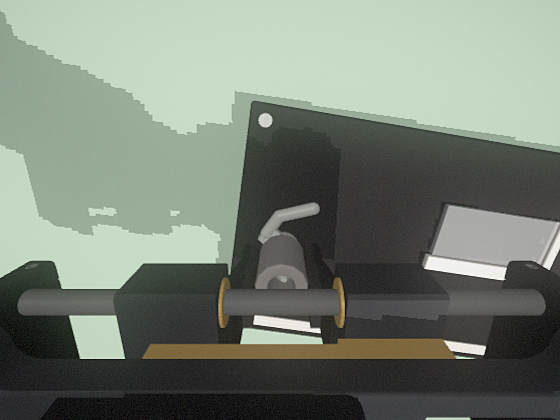

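The wrist picture shows the sleeve upright on the pin at (281,265) and the finger swung far over, nose at (315,208). The glass at (485,235) is undisturbed. Push on along the tangent until the stop's force rise shows.

Emit:
{"fn": "drive_tool", "kwargs": {"moves": "-0.001 -0.001 0 0 -1;-0.002 -0.002 0 0 -1;-0.003 -0.003 0 0 -1;-0.004 -0.003 0 0 -1;-0.004 -0.003 0 0 -1;-0.004 -0.003 0 0 -1;-0.004 -0.003 0 0 -1;-0.004 -0.003 0 0 -1"}}

```text
time_s: 12.95
tool_pos: [0.5741, 0.0831, 0.0446]
tool_rot: [179.9, -0.6, -179.9]
force: [-12.0, 2.0, 8.4]
grip_width: 0.0266
```

Emit:
{"fn": "drive_tool", "kwargs": {"moves": "-0.001 -0.001 0 0 -1;-0.002 -0.002 0 0 -1;-0.003 -0.002 0 0 -1;-0.003 -0.002 0 0 -1;-0.003 -0.002 0 0 -1;-0.003 -0.002 0 0 -1;-0.003 -0.002 0 0 -1;-0.003 -0.002 0 0 -1"}}

```text
time_s: 13.75
tool_pos: [0.5744, 0.0829, 0.0445]
tool_rot: [179.8, -1.0, -179.8]
force: [-19.1, 4.4, 14.8]
grip_width: 0.0266
```

The force rose from 10 to 18 N over 0.4 mm of travel, so the finger is on its stop. Ease slightly, let it settle and check.

Emit:
{"fn": "drive_tool", "kwargs": {"moves": "0.001 0.0005 -0.0005 0 -1;0.001 0.0005 -0.0005 0 -1;0.001 0.0005 -0.0005 0 -1;0.001 0.0005 -0.0005 0 -1;0.001 0.0005 -0.0005 0 -1;0.001 0.0005 -0.0005 0 -1;0.001 0.0005 -0.0005 0 -1;0.001 0.0005 -0.0005 0 -1"}}

```text
time_s: 14.55
tool_pos: [0.5743, 0.083, 0.0446]
tool_rot: [179.9, -0.9, -179.8]
force: [-16.1, 4.4, 9.8]
grip_width: 0.0267
```

```bash
python3 - <<'E'
from h import *
im,d=read_camera("top"); save("t5.png",cv2.resize(im[170:290,180:440],(780,360),interpolation=2))
im,d=read_camera("wrist"); o=get_obs(); print(o["tool_pos"],o["tool_rot"],o["force"],o["grip_width"],o["time_s"])
K,M=cam("wrist"); t=o["tool_pos"]; P=cloud(K,M,d).reshape(-1,3)
q=P[(abs(P[:,1]-t[1])<.006)&(abs(P[:,0]-t[0]+.013)<.003)&(P[:,2]<.09)&(P[:,2]>.026)]
print("sleeve face z",np.sort(q[:,2])[[0,5,-1]])
c=np.array([[.6233,.1458]]); v=t[:2]-c[0]; print("angle est",np.pi+np.arctan2(-v[1],-v[0])-np.arctan2(.0078,-.0746))
E
```

```text
[0.5742313  0.08301209 0.04458859] [ 179.85892915   -0.86830671 -179.83719027] [-15.80358869   4.90350951   9.2426075 ] 0.026741295172867347 14.65
sleeve face z [0.02602322 0.02784489 0.07664876]
angle est 1.0116176934071115
```

View pics/t5.png

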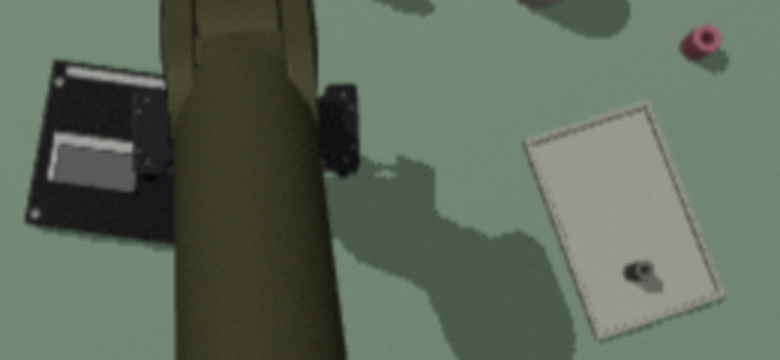

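The top view shows the glass in place at (95,165), the slim sleeve still on the tray at (638,270), and pink at (702,42). The stop force is holding steady, so I'm handing in.

```bash
python3 -c "
from h import *
print(sign_off()); o=get_obs(); print(o['force'],o['tool_pos'],o['grip_width'])"
```

```text
the job is handed in; nothing more can be done
None
the job is handed in; nothing more can be done
```

I slid the stout grey sleeve fully down onto the pin while the finger was at rest. I then swung the finger by the sleeve to its stop and handed the job in still holding it there with a 40 N grip command. The hand-in gave no verdict.

- **Seating:** the tool stopped at 0.0447 m, the height I had predicted for the sleeve on the shoulder, with 5 N pushing back up.
- **At the stop:** the pushing force rose from about 10 to 18 N over the last 0.4 mm of travel. I eased it to about 15 N and it held steady there. The finger angle from the tool position was about 1.01 rad, less roughly 0.03 for play in the bore. That is an estimate, since I could not read the joint directly.
- **Sleeve:** still gripped at 26.7 mm opening, with under 1° of tool tilt and seated at the same height.
- **Leave-alone items:** the glass and the slim sleeve looked unmoved in the last top view. I did not check the dropper, wipes can and dish again after the swing, but the arm's path kept clear of them.
- **Disagreements:** the path I planned for the swing ran slightly inside the true arc, with about 7 N towards the pivot, and I corrected it by 2 mm. The sleeve-finding network missed the wide sleeve in the close view, and the point-finding network missed the pin and pivot in the late view, so I relied on depth readings there. My check of the sleeve's underside from depth was inconclusive in the last view, so the seating rests on the tool height.

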